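# Catch the jars from the chute

### The job

Two jars wait in the blue chute. Take the empty orange tray by its black handle and hold it under the chute's mouth, pushing the red paddle back with its front wall so that the red stop drops and both jars slide off into the tray; no jar may miss it. Then draw the tray out from under the chute and set it down flat on the bench in front of it, with both jars in it. Leave the grey tray where it is.

Things in the scene. Friction and masses are not known exactly. Their poses are not given: they have to be found in the camera images.
- orange_tray_grip (a point): Middle of the black bar handle (20 wide, 26 high, 105 mm long, 38 mm above the tray's underside) of the empty orange tray, 250 g; grip it across its width. x runs level from handle to tray, z up. Tray: open box 150 long (x), 120 wide, walls 4 mm. Outer faces: 85 mm high rear wall x = +55 mm, 55 mm high front wall x = +205 mm; sides 65 mm high.
- mouth (a point): Middle of the lip of the blue chute fixed to the bench, on the upper face of its bed, 140 mm above the bench. x points level into the chute, z up; the bed, 62 mm wide, rises at 30 degrees along +x. Jars come off towards -x and drop. The legs begin at x = +85 mm. With the red stop fully down, the lowest part before the lip is 95 mm above the bench.
- rocker (a joint): Sprung red rocker: 0 rad at rest, its stop upright before the lip; 0.42 at its end, stop right down (jars pass from about 0.3, within 1 s). Its paddle, an upright plate 70 mm wide, hangs under the chute from 135 to 30 mm above the bench, front face 28 mm behind the lip. A tray wall low over the bench pushes it along the mouth's +x with about 4 N, some 35 mm, to about 62 mm behind the lip.
- grey_tray_grip (a point): Middle of the black handle of the grey tray, which has the same shape as the orange one but holds a roll of red tape; axes as for the orange tray. It is not to be used and must stay where it is.
- jar_1_center (a point): White jar with a pink lid, 53 mm across and 46 mm high, 60 g. This point is at its centre; z is the jar's own axis. It waits in the chute, next to the lip.
- jar_2_center (a point): White jar with a pink lid, 53 mm across and 46 mm high, 60 g. This point is at its centre; z is the jar's own axis. It waits in the chute, behind the first.
Things that resemble listed ones, but are neither listed nor needed, are in the scene too. What is shaped like the part that bears jar_1_center but purple is not meant.

How it is judged:
By the outcome, as a careful person would: the job done as asked, in the order asked, and still so for the second after the job is handed in, with the robot touching nothing.
It also fails if it takes over 45 s, if anything falls off the work surface, if the arm or the gripper's body presses on something with over 40 N, if the wrist force passes 120 N, or if a joint passes its speed limit or range.

### The arm

A 6-joint arm with a two-finger parallel gripper is mounted at the origin on a cart in front of the work surface, level with it; the furniture and walls round the work are solid. World frame = base frame: x ahead of the robot, y to its left, z up, the work surface at z = 0. Lengths are in mm, angles in degrees, forces in N, time in s.
With the tool pointing down it reaches from about 350 to 850 mm from the base axis. Payload 8.1 kg.
Tool frame: the origin (TCP) lies between the finger pads; the fingertips stand 11 mm ahead of it and the grasp point (between the pads) lies 8 mm behind it; z points along the fingers, y is the line along which they close (so a half turn about z gives the same grasp; the last joint's range is limited). The gripper opens to 85 mm and grips with 20 to 120 N. Pads are 22 mm wide; open, the fingers measure 114 mm over their backs; the gripper's body (76 mm by 85 mm) begins 54 mm behind the grasp point. The pads swing forward as they close: fully open they stand 13 mm farther back than shut.
Start: joints at [60.596, 7.471, 85.268, -0, 87.261, -4.893], TCP at [248.902, 545.943, 242.292] pointing down, gripper open.
Joint ranges: [-169.43, 169.43], [-51.17, 129.36], [1.28, 143.12], [-76.62, 256.62], [0, 156.53], [-152.29, 152.29]. Speed limits (degrees/s): [136.94, 136.94, 159.86, 180, 180, 180].

### API

Orientations are given as [roll, pitch, yaw] about the fixed x, y, z axes, in that order (R = Rz(yaw) Ry(pitch) Rx(roll)).
In Python, from bench import r, snapshot, get_calibration gives the robot as it stands.
- The arm moves only by the tool step_arm, never from a script. Its argument "rows" is a list of rows, each a list of 2 entries, a list of its own where there are three numbers: the shift along the tool's x, y, z in mm, then the turn about the tool's z in degrees. In form: [[[tx, ty, tz], yaw], ...]. A call has 1 to 12 rows; each row is the pose to reach, as a shift and turn from the pose commanded when the call began, along the tool's axes at that moment; what a row does not reach only later rows make up. A row lasts 1/10 s, in which the tool goes at most 50 mm and 8.59 degrees, less where a joint would pass 70% of its speed; a pose out of reach is approached as far as the arm can. A call with a gripper value outside its range is refused whole. "fingers" is the opening, from 0 (shut) to 1 (fully open), set as the call begins (left out, the last holds). The fingers move at their own pace and stop on an object; "squeeze" is the grip in N (left out, the last holds). Time passes only in rows, so rows that repeat a pose let the fingers close. It gives the time, the measured TCP pose, the force, the opening and the grip force at its end, in the units of the state.
- r.sense(): the state, without advancing time (a new reading comes with each control period).
- snapshot(name): name is "scene" or "top" or "wrist"; returns the picture (400x640x3 uint8, blue, green, red); there is no depth.
- get_calibration(name): a dict with "fovy" (degrees; the focal length in pixels is half the picture's height over the tangent of half this angle, whatever the lens; pixels are square), "cx", "cy" (the principal point, pixels), "dist" ([k1, k2, p1, p2, k3] as OpenCV has them; the pictures are not rectified), "eye" and "orientation" of the camera in the world. Camera axes: x right, y up, looking along -z (the intrinsics and any distortion apply to the point x, -y, -z); pixel columns grow to the right and rows downward; lengths in mm; the calibration is good to about 2 mm. A picture is of the moment at which its call begins: read the wrist's pose just before it. get_calibration takes no time and is no camera call; for the wrist camera it gives the pose at the moment of the call.
- r.hand_in(): hands the job in; it is judged then, once.
The state is a dict: "time": time; "joint_pos": joint angles; "qd": joint speeds; "joint_efforts": joint torques, N m; "tool_pos": TCP position; "tcp_rot": TCP orientation; "ft_force": force on the tool from outside, world axes, zero at the start; "wrist_torque": the same for the moment, N m; "finger_gap": finger opening in mm; "grip_force": force on a finger pad.
Only numpy, scipy, OpenCV 4.12 (cv2) and the standard library are available. Lean on these libraries where they do the work, as an engineer would, in place of code of your own. Each camera call takes 0.05 s, during which the arm holds its last target. There are 200 camera calls.

## Working session

There is one attempt and no reset: what is moved stays moved. The work goes in short steps, Python scripts to look and compute and a tool call to move; the robot and the scene stay as the last step left them, time stands still between calls to the robot, and variables do not carry over. Pictures are saved under pics/ and viewed, at most 10 in all, crops included, and the job is handed in when it is done.

Besides the shell and the picture viewer there is one more tool, called after "Request:" in YAML: its name, and indented under it one key for each argument. step_arm: Moves the arm, as the interface text tells. Its arguments: {"type":"object","properties":{"rows":{"type":"array"},"fingers":{"type":"number"},"squeeze":{"type":"number"}},"required":["rows"]}

```bash
mkdir -p pics; ls; python3 - <<'E'
from bench import r,snapshot,get_calibration
import cv2,numpy as np
for n in("scene","top"):
    c=get_calibration(n);print(n,c)
    cv2.imwrite(f"pics/{n}0.png",snapshot(n))
print(r.sense())
E
```

```text
pics
scene {'fovy': 48.23483281529475, 'cx': 316.11683594236365, 'cy': 188.32868157365004, 'dist': array([-0.07901485,  0.        ,  0.        ,  0.        ,  0.        ]), 'eye': array([  24.384013  , -617.94133613,  536.05521118]), 'orientation': array([ 66.52547923,   0.34990996, -38.73870878])}
top {'fovy': 54.84576523278872, 'cx': 318.83886332768805, 'cy': 197.63422182179883, 'dist': array([-0.05043169,  0.        ,  0.        ,  0.        ,  0.        ]), 'eye': array([ 369.42898014,   80.51591541, 1143.97688133]), 'orientation': array([ 1.18264760e+01, -1.16704727e-02, -8.54613357e+01])}
{'time': 0.1, 'joint_pos': array([ 6.05959272e+01,  7.51198611e+00,  8.53223368e+01, -5.61567589e-04,
        8.72594108e+01, -4.89384580e+00]), 'qd': array([-0.00308357, -0.09259573, -0.10107568,  0.12854711, -0.06483859,
       -0.00839455]), 'joint_efforts': array([ 2.31881750e-03, -5.70952821e+01, -5.01940870e+01, -4.47880598e-05,
        8.14846455e-03, -4.94150470e-05]), 'tool_pos': array([248.67798325, 545.53619783, 241.34346597]), 'tcp_rot': array([-1.79906560e+02, -7.43757654e-03,  1.55489794e+02]), 'ft_force': array([ 0.53630018,  0.392977  , -0.11073104]), 'wrist_torque': array([-0.00227795,  0.0275889 , -0.03674576]), 'grip_force': 0.0, 'finger_gap': 85.39269138722675}
```

View pics/scene0.png

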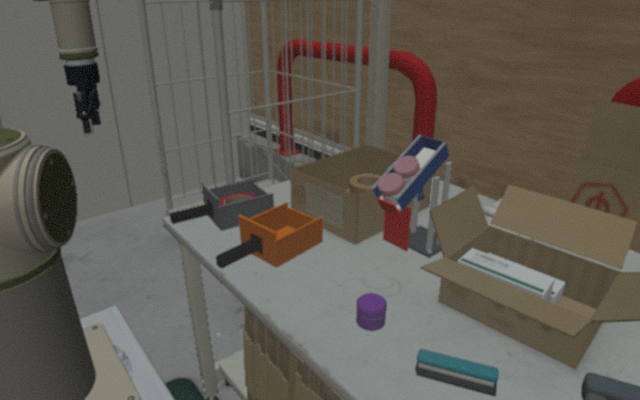

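View pics/top0.png

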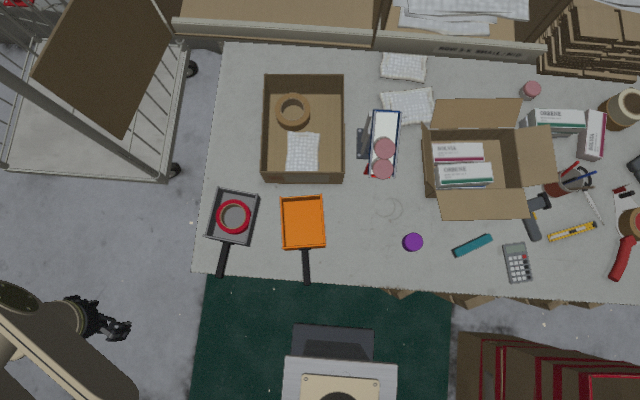

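The scene view shows the orange tray at about (282,235), with its handle at (240,250), and the grey tray at (238,203). The chute is at (410,175), its paddle at (397,222), and the purple decoy jar at (371,311). In the top view the orange tray is at (303,222) with its handle at (306,266), the grey tray at (233,215) and the chute at (383,145).

What could be mistaken for the target:
- **Tray:** orange handle at top (306,266), or grey handle at (222,260). I choose orange.
- **Jars:** pink lids in the chute at (383,145) and (383,168). The purple jar at (413,242) and the pink jar at (530,90) are not wanted.

Next I take close crops.

```bash
python3 - <<'E'
import cv2
a=cv2.imread("pics/top0.png")[105:285,190:430]
cv2.imwrite("pics/c1.png",cv2.resize(a,(800,600),interpolation=cv2.INTER_CUBIC))
a=cv2.imread("pics/scene0.png")[125:275,210:460]
cv2.imwrite("pics/c2.png",cv2.resize(a,(800,480),interpolation=cv2.INTER_CUBIC))
E
```

```text
(no output)
```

View pics/c1.png

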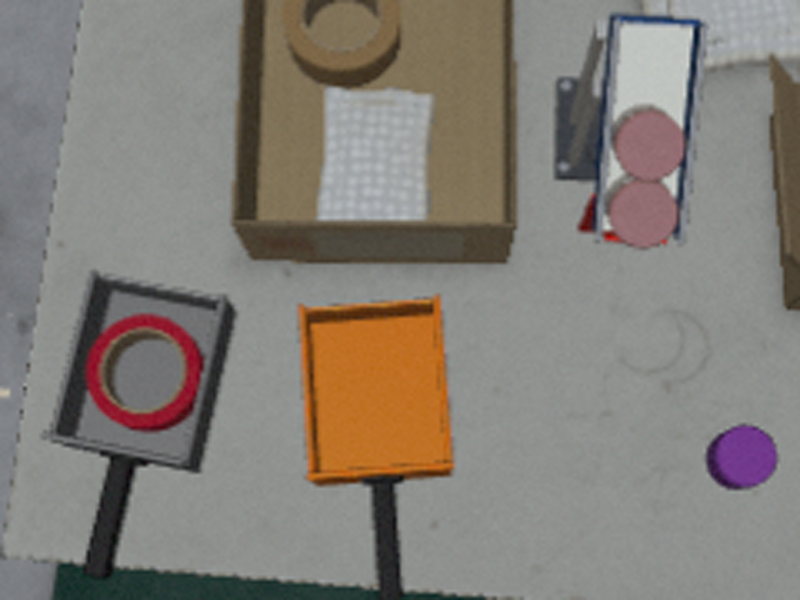

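View pics/c2.png

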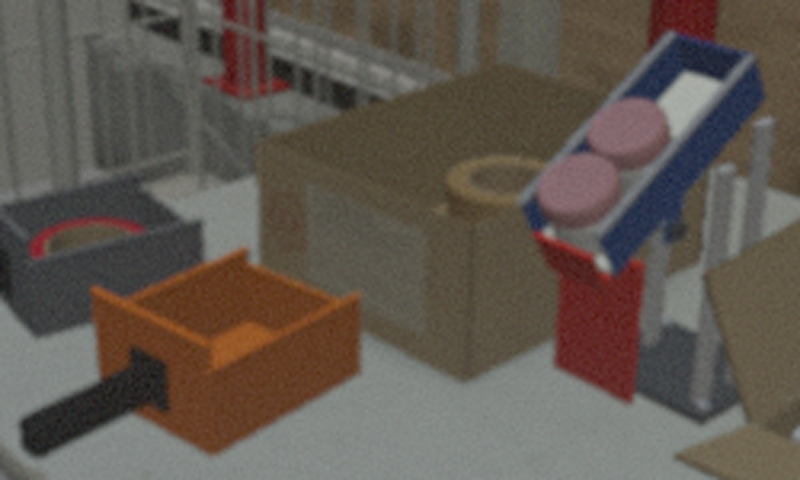

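```bash
cat > h.py <<'E'
import numpy as np,cv2
from scipy.spatial.transform import Rotation as R
from scipy.optimize import least_squares
def proj(P,c):
    P=np.atleast_2d(P)
    Rm=R.from_euler('xyz',c['orientation'],degrees=True).as_matrix()
    p=(P-c['eye'])@Rm*[1,-1,-1]
    f=200/np.tan(np.radians(c['fovy']/2))
    K=np.array([[f,0,c['cx']],[0,f,c['cy']],[0,0,1]])
    return cv2.projectPoints(p.reshape(-1,1,3),np.zeros(3),np.zeros(3),K,np.array(c['dist']))[0].reshape(-1,2)
def place(q,L):
    a=np.radians(q[3]);x,y,z=np.array(L,float).T
    return np.c_[q[0]+x*np.cos(a)-y*np.sin(a),q[1]+x*np.sin(a)+y*np.cos(a),q[2]+z]
T=lambda u,v:(190+u*.3,105+v*.3)
S=lambda u,v:(210+u*.3125,125+v*.3125)
def tri(cs,px):
    s=least_squares(lambda p:np.concatenate([proj(p,c)[0]-u for c,u in zip(cs,px)]),[500,0,100]);return s.x,s.fun
E
python3 - <<'E'
from h import *
from bench import get_calibration
ct,cs=get_calibration("top"),get_calibration("scene")
print('lid1',tri([ct,cs],[T(642,213),S(578,185)]));print('lid2',tri([ct,cs],[T(648,143),S(628,132)]))
# tray, q = grip x,y,z,yaw
obs=[((205,60,27),T(301,308),ct),((205,-60,27),T(438,298),ct),((55,60,47),T(309,477),ct),((55,-60,47),T(452,470),ct),
((55,60,47),S(93,288),cs),((55,-60,-38),S(213,453),cs),((205,-60,-38),S(358,373),cs),((205,-60,27),S(358,296),cs),((205,60,27),S(245,251),cs),((55,-60,47),S(213,348),cs)]
f=lambda q:np.concatenate([proj(place(q,[L]),c)[0]-u for L,u,c in obs])
s=least_squares(f,[350,150,38,0],loss='soft_l1');print('tray',s.x.round(1),f(s.x).reshape(-1,2).round(1).tolist())
c30,s30=np.cos(np.pi/6),np.sin(np.pi/6)
bed=lambda d,y,h:(d*c30-h*s30,y,d*s30+h*c30)
def g(q):
    d=q[4]
    o=[(bed(d,0,46),T(642,213),ct),(bed(d+53,0,46),T(648,143),ct),(bed(d,0,46),S(578,185),cs),(bed(d+53,0,46),S(628,132),cs),
    ((28,35,-110),S(557,368),cs),((28,-35,-110),S(632,402),cs)]
    return np.concatenate([proj(place(q,[L]),c)[0]-u for L,u,c in o])
s=least_squares(g,[600,-50,140,0,30]);print('mouth',s.x.round(1),g(s.x).reshape(-1,2).round(1).tolist())
for z in(0,):
  for n,u in(("purple",T(742,470)),("boxcorner R",T(507,262)),("boxcorner L",T(250,258))):
    print(n,least_squares(lambda p:proj([p[0],p[1],z],ct)[0]-u,[500,0]).x.round(0))
E
```

```text
lid1 (array([658.95295487, -62.80647509, 186.55224663]), array([ 0.34636461, -0.36370972, -0.37817868,  0.10920608]))
lid2 (array([707.07664732, -60.8889036 , 210.32336724]), array([ 0.12727179, -0.12694368, -0.1393727 ,  0.04385588]))
tray [396.4 117.5  37.6   9.1] [[-0.3, -0.9], [0.4, -1.2], [-0.1, 0.3], [0.7, -1.1], [-1.3, 0.9], [-0.3, 1.6], [0.7, 0.1], [0.7, -0.3], [-0.4, -0.9], [-2.1, -0.3]]
mouth [665.9 -61.8 136.3   1.9  19.4] [[0.0, -0.6], [0.1, 0.2], [-0.4, 0.2], [-0.7, -0.7], [-0.0, -0.4], [0.9, 1.1]]
purple [ 484. -190.]
boxcorner R [658.  32.]
boxcorner L [643. 267.]
```

Request:
step_arm:
  rows:
    - [[-13,-14,2],-2]
    - [[-39,-41,8],-5]
    - [[-72,-76,14],-9]
    - [[-105,-110,20],-13]
    - [[-138,-145,27],-17]
    - [[-171,-180,33],-20]
    - [[-204,-214,40],-24]
    - [[-237,-249,46],-28]
    - [[-270,-284,52],-31]
    - [[-297,-312,57],-33]
    - [[-308,-323,60],-33.6]
    - [[-312,-328,61],-33.6]

```text
time: 1.3
tool_pos: [396.7, 116.4, 180.6]
tcp_rot: [-180.0, -0.1, -171.1]
ft_force: [0.4, 0.1, -0.0]
finger_gap: 85.3
grip_force: 0.0
```

```bash
python3 - <<'E'
from bench import r,snapshot,get_calibration
import cv2,pickle
s=r.sense();c=get_calibration("wrist");im=snapshot("wrist");pickle.dump(c,open("w1.pkl","wb"))
cv2.imwrite("pics/w1.png",im);print(s['tool_pos'],s['tcp_rot'],s['joint_pos'],c)
E
```

```text
[396.69515282 116.37096283 180.61721447] [-1.79988168e+02 -6.12655001e-02 -1.71066264e+02] [ 9.24482227e+00 -2.08086210e+01  1.17821745e+02 -1.15842226e-02
  8.30482053e+01 -8.96875120e+01] {'fovy': 60.45481713356328, 'cx': 320.6528846081699, 'cy': 197.60054674617197, 'dist': array([-0.07480584,  0.        ,  0.        ,  0.        ,  0.        ]), 'eye': array([324.47718632, 104.25256596, 311.96402239]), 'orientation': array([-1.66629664e+01,  1.26058160e-02,  9.90420219e+01])}
```

View pics/w1.png

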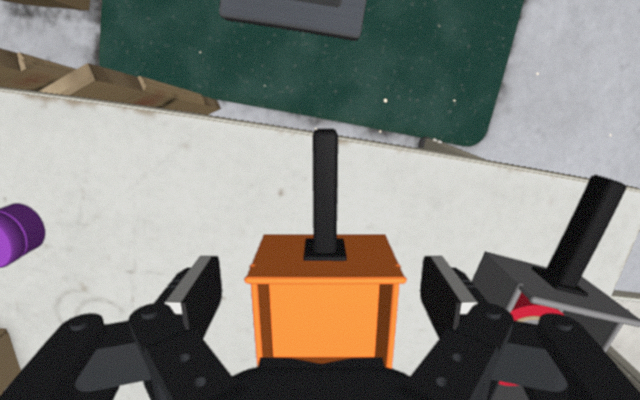

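The wrist view shows the black handle of the orange tray between the fingers. Its outer end is at (325,131), its root at (325,240), and the rear wall's top corners are at (247,280) and (405,280). The grey handle is well clear at right.

```bash
python3 - <<'E'
from h import *
import pickle
from bench import get_calibration
w=pickle.load(open("w1.pkl","rb"));ct,cs=get_calibration("top"),get_calibration("scene")
obs=[((205,60,27),T(301,308),ct),((205,-60,27),T(438,298),ct),((55,60,47),T(309,477),ct),((55,-60,47),T(452,470),ct),
((55,60,47),S(93,288),cs),((55,-60,-38),S(213,453),cs),((205,-60,-38),S(358,373),cs),((205,-60,27),S(358,296),cs),((205,60,27),S(245,251),cs),
((55,60,47),(405,281),w),((55,-60,47),(247,281),w),((55,60,-38),(387,236),w),((55,-60,-38),(265,236),w),((-50,0,13),(325,131),w)]
f=lambda q:np.concatenate([(proj(place(q,[L]),c)[0]-u) for L,u,c in obs])
s=least_squares(f,[350,150,38,0],loss='soft_l1');print('tray',s.x.round(1),f(s.x).reshape(-1,2).round(1).tolist())
for k in(0,): 
  f2=lambda q:f(q).reshape(-1,2)[9:].ravel()
  s=least_squares(f2,[350,150,38,0]);print('wrist only',s.x.round(1),f2(s.x).reshape(-1,2).round(1).tolist())
E
```

```text
tray [400.  120.3  37.9   9.2] [[-1.2, -2.2], [-0.6, -2.5], [-1.0, -1.1], [-0.2, -2.5], [-0.5, -0.1], [0.4, 0.3], [1.1, -1.0], [1.1, -1.3], [0.0, -1.8], [1.1, -1.7], [-0.8, -1.3], [-1.2, -0.8], [-1.1, -0.6], [0.8, 1.8]]
wrist only [399.9 120.3  39.3   9.3] [[1.8, -1.1], [-1.0, -0.3], [-0.8, -0.6], [-1.1, 0.0], [0.7, 1.8]]
```

Request:
step_arm:
  rows:
    - [[-4,3,10],0]
    - [[-4,3,35],0]
    - [[-4,3,65],0]
    - [[-4,3,95],0]
    - [[-4,3,120],0]
    - [[-4,3,138],0]
    - [[-4,3,147],0]
    - [[-4,3,150],0]
    - [[-4,3,150],0]
  fingers: 1

```text
time: 2.25
tool_pos: [400.2, 122.3, 31.3]
tcp_rot: [180.0, -0.0, -170.9]
ft_force: [-0.2, -1.2, 0.7]
finger_gap: 85.5
grip_force: 0.0
```

Request:
step_arm:
  rows:
    - [[0,0,0],0]
    - [[0,0,0],0]
    - [[0,0,0],0]
    - [[0,0,0],0]
    - [[0,0,0],0]
    - [[0,0,0],0]
    - [[0,0,0],0]
    - [[0,0,0],0]
    - [[0,0,0],0]
    - [[0,0,0],0]
  fingers: 0
  squeeze: 100

```text
time: 3.25
tool_pos: [400.6, 121.6, 31.8]
tcp_rot: [-180.0, 0.0, -170.9]
ft_force: [-1.6, -2.0, 6.5]
finger_gap: 18.5
grip_force: 97.4
```

Request:
step_arm:
  rows:
    - [[0,0,-4],0]
    - [[0,0,-12],0]
    - [[0,-5,-14],0]
    - [[0,-20,-14],1]
    - [[0,-45,-14],2]
    - [[0,-75,-14],3]
    - [[0,-105,-14],4]
    - [[0,-135,-14],5]
    - [[0,-162,-14],6]
    - [[0,-182,-14],7]
    - [[0,-191,-14],7]
    - [[0,-193,-14],7]

```text
time: 4.45
tool_pos: [430.7, -69.7, 45.4]
tcp_rot: [180.0, -0.0, -178.0]
ft_force: [0.1, 0.5, -3.8]
finger_gap: 18.6
grip_force: 97.9
```

```bash
python3 - <<'E'
from bench import r,snapshot,get_calibration
import cv2,numpy as np
s=r.sense();print(s['tool_pos'],s['tcp_rot'],s['ft_force'],s['finger_gap'])
a=snapshot("top");b=snapshot("scene")
cv2.imwrite("pics/top1.png",a);cv2.imwrite("pics/scene1.png",b)
A=cv2.resize(a[100:280,290:450],None,fx=10/3,fy=10/3,interpolation=2)
cv2.imwrite("pics/c3.png",A)
cv2.imwrite("pics/c4.png",cv2.resize(b[120:300,260:480],(733,600),interpolation=2))
E
```

```text
[430.65822083 -69.72940861  45.36274907] [ 1.79998941e+02 -1.71723306e-03 -1.77975151e+02] [ 0.13099889  0.50802135 -3.83567117] 18.592322425545547
```

View pics/c3.png

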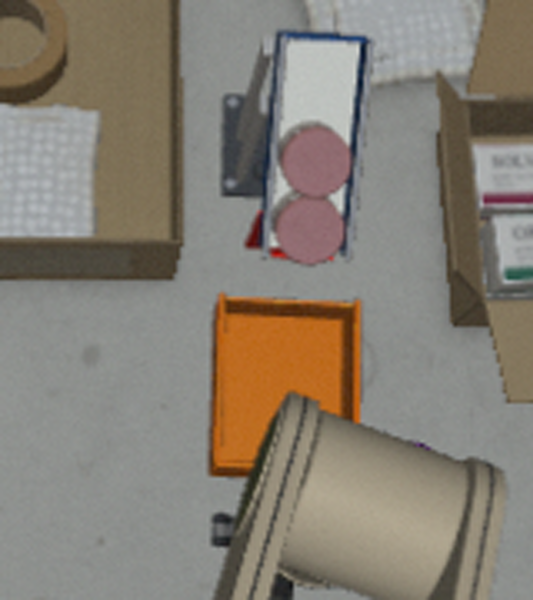

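View pics/c4.png

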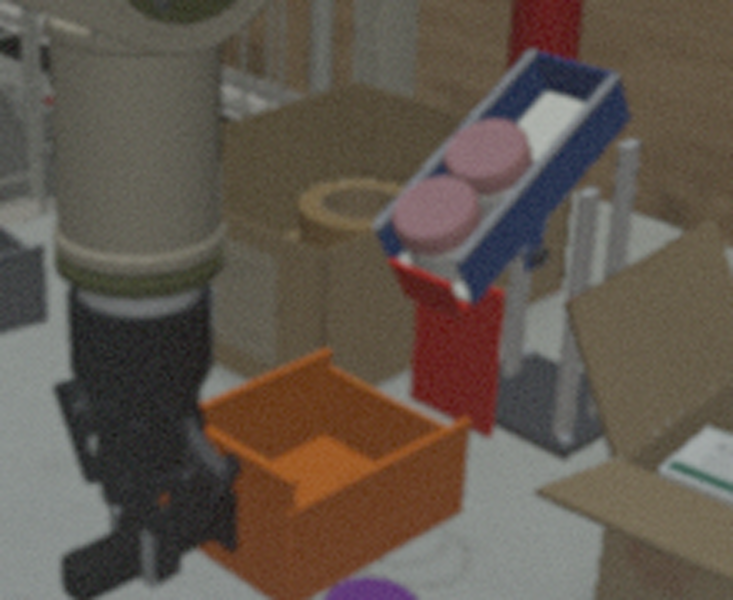

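```bash
python3 - <<'E'
from h import *
from bench import get_calibration,r
ct,cs=get_calibration("top"),get_calibration("scene")
A=lambda u,v:(290+u*.3,100+v*.3); B=lambda u,v:(260+u*.3,120+v*.3)
p=r.sense()['tool_pos']
exp=place([p[0],p[1],p[2]+8-1,2.0],[(205,60,27),(205,-60,27)])
for e,a,b in zip(exp,[(219,296),(359,301)],[(328,349),(467,421)]):
    print('tray corner exp',e.round(1),'tri',tri([ct,cs],[A(*a),B(*b)])[0].round(1))
c30,s30=np.cos(np.pi/6),np.sin(np.pi/6)
bed=lambda d,y,h:(d*c30-h*s30,y,d*s30+h*c30)
def g(q):
    d,L,h=q[4:]
    o=[(bed(d,0,46),A(309,230),ct),(bed(d+53,0,46),A(315,160),ct),(bed(d,0,46),B(435,213),cs),(bed(d+53,0,46),B(487,155),cs),
    ((28,35,-110),B(412,391),cs),((28,-35,-110),B(490,433),cs),
    (bed(L,35,h),A(276,33),ct),(bed(L,-35,h),A(369,38),ct),(bed(L,35,h),B(533,47),cs),(bed(L,-35,h),B(622,73),cs)]
    return np.concatenate([proj(place(q,[L_]),c)[0]-u for L_,u,c in o])
s=least_squares(g,[660,-60,140,0,30,200,30],loss='soft_l1');print('mouth',s.x.round(1),g(s.x).reshape(-1,2).round(1).tolist())
E
```

```text
tray corner exp [633.2  -1.5  79.2] tri [627.7  -5.8  77.9]
tray corner exp [ 637.4 -121.4   79.2] tri [ 631.1 -124.    77.3]
mouth [668.3 -61.5 138.    1.9  15.6 164.1  38.9] [[-0.2, -0.3], [-0.1, 0.4], [-0.7, -0.7], [-0.9, -0.8], [1.1, 1.2], [2.1, 0.7], [0.6, -0.6], [0.7, -0.8], [-1.0, 0.5], [-0.8, 0.0]]
```

Request:
step_arm:
  rows:
    - [[-3,1,2],0]
    - [[-10,3,5],0]
    - [[-20,3,5],0]
    - [[-32,3,5],0]
    - [[-44,3,5],0]
    - [[-54,3,5],0]
    - [[-61,3,5],0]
    - [[-68,3,5],0]
    - [[-75,3,5],0]
    - [[-82,3,5],0]
    - [[-88,3,5],0]
    - [[-93,3,5],0]

```text
time: 5.75
tool_pos: [523.5, -62.5, 39.9]
tcp_rot: [180.0, -0.1, -177.9]
ft_force: [-2.9, 0.3, -5.9]
finger_gap: 18.7
grip_force: 98.8
```

Request:
step_arm:
  rows:
    - [[-3,0,0],0]
    - [[-5,0,0],0]
    - [[-6,0,0],0]
    - [[-6,0,0],0]
    - [[-6,0,0],0]
    - [[-6,0,0],0]

```text
time: 6.35
tool_pos: [525.7, -62.1, 38.5]
tcp_rot: [179.9, -0.5, -177.9]
ft_force: [-18.8, -0.4, -0.3]
finger_gap: 18.4
grip_force: 102.4
```

Request:
step_arm:
  rows:
    - [[2,0,0],0]
    - [[2,0,0],0]
    - [[2,0,0],0]
    - [[2,0,0],0]
    - [[2,0,0],0]
    - [[2,0,0],0]

```text
time: 6.95
tool_pos: [525.4, -62.2, 39.2]
tcp_rot: [180.0, -0.3, -177.9]
ft_force: [-10.9, -0.1, -4.1]
finger_gap: 18.3
grip_force: 101.8
```

```bash
python3 - <<'E'
from bench import snapshot
import cv2
import numpy as np
a=snapshot("top");b=snapshot("scene")
A=cv2.resize(a[100:280,330:420],(300,600),interpolation=2);B=cv2.resize(b[120:300,330:480],(500,600),interpolation=2)
cv2.imwrite("pics/c5.png",np.hstack([A,B]))
E
```

```text
(no output)
```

View pics/c5.png

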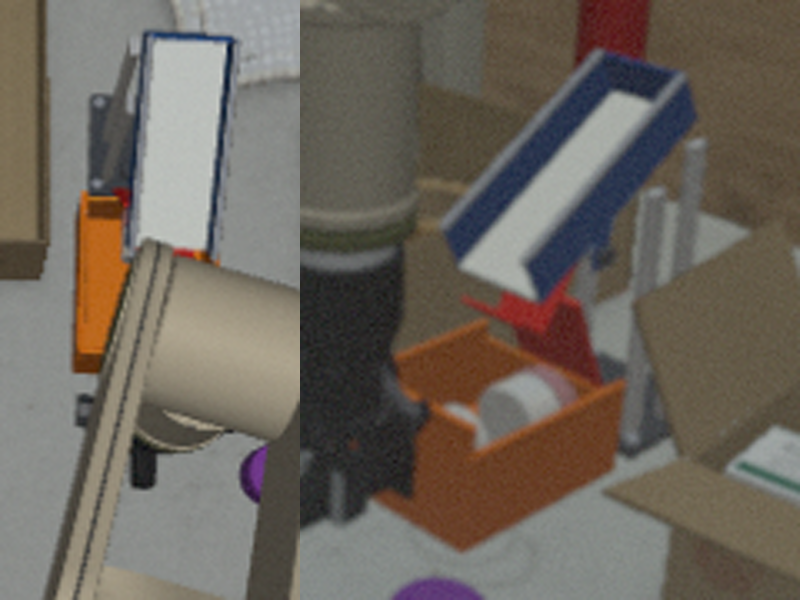

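The chute is empty. In the tray one jar shows at crop (520,410) and the other at (460,420), partly behind the rear wall. Now I draw the tray out.

Request:
step_arm:
  rows:
    - [[2,0,0],0]
    - [[6,0,0],0]
    - [[13,0,0],0]
    - [[22,0,0],0]
    - [[32,0,0],0]
    - [[42,0,0],0]
    - [[52,0,0],0]
    - [[62,0,0],0]
    - [[72,0,0],0]
    - [[82,0,0],0]
    - [[91,0,0],0]
    - [[97,0,0],0]

```text
time: 8.25
tool_pos: [429.7, -65.9, 40.2]
tcp_rot: [180.0, -0.0, -177.9]
ft_force: [-0.6, -0.0, -3.0]
finger_gap: 18.6
grip_force: 102.0
```

Request:
step_arm:
  rows:
    - [[4,0,0],0]
    - [[6,0,0],0]
    - [[6,0,1],0]
    - [[6,0,3],0]
    - [[6,0,5],0]
    - [[6,0,6],0]
    - [[6,0,7],0]
    - [[6,0,8],0]
    - [[6,0,8],0]
    - [[6,0,8],0]

```text
time: 9.25
tool_pos: [425.0, -66.3, 32.6]
tcp_rot: [-180.0, 0.1, -177.9]
ft_force: [-1.5, -0.8, 2.5]
finger_gap: 18.6
grip_force: 103.2
```

Request:
step_arm:
  rows:
    - [[0,0,0],0]
    - [[0,0,0],0]
    - [[0,0,0],0]
    - [[0,0,0],0]
    - [[0,0,0],0]
    - [[0,0,0],0]
    - [[0,0,0],0]
    - [[0,0,0],0]
    - [[0,0,0],0]
    - [[0,0,0],0]
  fingers: 1
  squeeze: 20

```text
time: 10.25
tool_pos: [424.6, -66.1, 32.3]
tcp_rot: [-180.0, 0.0, -177.9]
ft_force: [-0.4, 0.1, -0.2]
finger_gap: 85.3
grip_force: 0.0
```

Request:
step_arm:
  rows:
    - [[0,0,-5],0]
    - [[0,0,-15],0]
    - [[0,0,-30],0]
    - [[0,0,-50],0]
    - [[0,0,-75],0]
    - [[0,0,-100],0]
    - [[0,0,-125],0]
    - [[0,0,-150],0]
    - [[0,0,-175],0]
    - [[0,0,-195],0]
    - [[0,0,-205],0]
    - [[0,0,-205],0]

```text
time: 11.45
tool_pos: [425.4, -66.4, 239.3]
tcp_rot: [-179.9, 0.2, -177.9]
ft_force: [-0.2, 0.6, -0.4]
finger_gap: 85.6
grip_force: 0.0
```

```bash
python3 - <<'E'
from bench import snapshot
import cv2
import numpy as np
a=snapshot("top");b=snapshot("scene")
A=cv2.resize(a[100:300,200:420],(396,360),interpolation=2);B=cv2.resize(b[120:320,260:480],(396,360),interpolation=2)
cv2.imwrite("pics/c6.png",np.hstack([A,B]))
E
```

```text
(no output)
```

View pics/c6.png

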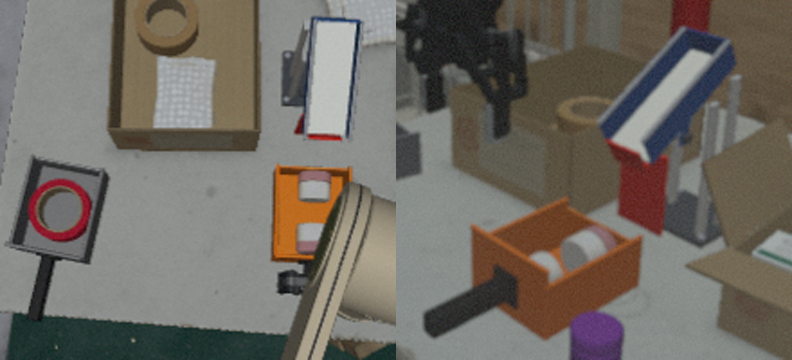

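The last picture shows the orange tray flat on the bench in front of the chute, at (312,213) in its left half. Both jars are inside, at (313,187) and (311,238). The grey tray is where it was, and the gripper is clear.

```bash
python3 -c "
from bench import r
print(r.hand_in())"
```

```text
the job is handed in; nothing more can be done
None
```

I handed the job in at about 11.5 s: both jars are in the orange tray, which sits flat on the bench in front of the chute, and the grey tray was not touched.

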